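# Close the mouth of the bench filter: strainer plate in, lock ring screwed over it

## Task

Get the steel filter stand ready for use: set the loose strainer plate, knob up, into the stand's open mouth so that it lies flat on the ledge inside, then put the loose lock ring over it, level, find the thread by feel and screw it on clockwise until it is finger-tight and pins the plate down. Never force or over-tighten anything, do not knock or shift the mortar, the two bottles or the jar, and leave everything standing free of the gripper.

Things in the scene. Friction and masses are not known exactly. Their poses are not given: they have to be found in the camera images.
- mouth (a point): Centre of the round mouth of the filter stand, in the plane of its rim, 105 mm above the bench; z up along the neck's axis. Bore 42 mm across; 4 mm below the rim a ledge with a black rubber gasket. Neck 48 mm across outside, straight for 20 mm below the rim; its thread stands out to 55 mm across. Where the thread starts lie about the axis is not marked and not given by the yaw here.
- strainer_center (a point): The loose strainer plate at its centre, half-way up: on its axis, 13 mm above the underside, z up. Plate 40 mm across, 6 mm thick; a steel lift knob 12 mm across stands up 20 mm from its middle (26 mm high in all). Lies knob up on the dark ribbed mat (220 by 130 mm, 4 mm thick, fixed). Seated on the ledge, its top is 2 mm and this point 9 mm above the rim.
- ring_center (a point): The loose lock ring at its centre, half-way up: on its axis, 9.75 mm above the underside, z up. Knurled metal ring 63 mm across outside, 19.5 mm high, right way up (flange on top) on the same mat. Set on the neck with its lugs on the thread ramps, this point is 0 to 2 mm above the rim; through the gaps, down on the plate, it is 4.3 mm below the rim.
- strainer: The same strainer plate, with its origin on its axis at the underside, z up. About 80 g. All steel, perforated middle.
- ring: The same ring, with its origin on its axis at the foot, z up; 120 g. Skirt 57 mm across inside with four lugs in its foot (50 mm across between them, 14 degrees wide) under a 3.5 mm flange with a 31 mm hole that passes the knob. As it bites, turning it takes 0.1 to 0.5 N m (free: under 0.1) and draws it down; finger-tight is 5 to 15 degrees past the bite, and it holds by friction.
- stand: The stainless filter stand, fixed: origin at the centre of the underside of its round grey base (156 mm across). Coarse four-start right-hand thread: ramps of 56 degrees, gaps of 34. Lightly pressed and turned clockwise, the ring drops 4 to 6 mm within a quarter turn, runs free 20 to 50 degrees, then bites: 10 N on the gasket, 1 N more and 0.044 mm down per degree; a hard stop at 30.
- mortar: a white porcelain mortar bowl, 110 mm across and 62 mm high, origin under its centre; to be left alone
- amber_bottle: a small amber glass bottle with a black cap, 44 mm across and 85 mm high, origin under its centre; to be left alone
- white_bottle: a small white bottle, 36 mm across and 75 mm high, origin under its centre; to be left alone
- stock_jar: a glass jar with a white cap, 60 mm across and 70 mm high, origin under its centre; to be left alone
Mind the look-alikes: they are no part of the job. Of the things shaped like the strainer, the steel one is meant.

How it is judged:
On the way, in this order (a step that is already met when the one before it is completed fails the run):
1. the strainer plate lies flat on the ledge in the mouth, the ring not yet on it (horizontal distance between strainer_center and mouth below 0.003 m and z of strainer_center in the frame of mouth below 0.0102 m and angle between the z axis of strainer and the z axis of stand, either way round below 0.05 rad and contact force between ring and stand below 0.01 N), for 0.3 s.
2. the lock ring is screwed down over the plate and pins it (z of ring_center in the frame of mouth below -0.003 m and contact force between ring and strainer above 8 N and contact force between ring and stand above 4 N), for 0.2 s.
At the end, for the whole second after the job is handed in: Plate flat on the ledge (1.2 mm in height, 3 mm off axis, 3 degrees); ring level over it on the thread (3 mm off axis, 3 degrees, within 1.3 mm of its closed height), pressing on the plate with more than 8 N by itself, at rest (horizontal distance between each of strainer_center, ring_center and mouth below 0.003 m and z of strainer_center in the frame of mouth below 0.0102 m and angle between the z axis of each of strainer, ring and the z axis of stand, either way round below 0.05 rad and z of ring_center in the frame of mouth below -0.003 m and contact force between ring and strainer above 8 N and linear speed of ring below 0.02 m/s); the robot touches nothing.
It fails at once if the plate, ring or thread is forced or over-tightened (over 35 N of ring on plate, 50 N on the stand) (contact force between ring and strainer above 35 N or contact force between any of strainer, ring and stand above 50 N).
It fails at once if a bystander is shifted by more than 30 mm (distance of any of mortar, amber_bottle, white_bottle, stock_jar from where it was at the start of the episode above 0.03 m).
It also fails if it takes over 72 s, if anything falls off the work surface, if the arm or the gripper's body presses on something with over 40 N, if the wrist force passes 120 N, or if a joint passes its speed limit or range.

## Robot

A 6-joint arm with a two-finger parallel gripper is mounted at the origin on the work surface. World frame = base frame: x ahead of the robot, y to its left, z up, the work surface at z = 0. Lengths are in m, angles in rad, forces in N, time in s.
With the tool pointing down it reaches from about 0.35 to 0.975 m from the base axis. Payload 4.9 kg.
Tool frame: the origin (TCP) lies at the very end of the fingers, on their centre line; the grasp point (between the pads) lies 19 mm behind it (manip.hold_point_z is the distance from the TCP to the grasp point, in m); z points along the fingers, y is the direction in which the jaws open and shut (so a half turn about z gives the same grasp; the last joint's range is limited). The gripper opens to 85 mm and grips with 20 to 120 N. Pads are 22 mm wide; open, the fingers measure 114 mm over their backs; the gripper's body (76 mm by 85 mm) begins 54 mm behind the grasp point. The pads swing forward as they close: fully open they stand 13 mm farther back than shut.
Start: joints at [1.031, 0.053, 1.613, -0, 1.476, -0.119], TCP at [0.255, 0.57, 0.231] pointing down, gripper open.
Joint ranges: [-3.01, 3.01], [-1.01, 2.22], [0.06, 2.58], [-1.02, 4.17], [0.09, 2.62], [-3.14, 3.14]. Speed limits (rad/s): [2.57, 2.57, 3.14, 3.14, 3.14, 3.14].

## Interface

Orientations are given as a unit quaternion [w, x, y, z].
In Python, from plant import manip gives the robot as it stands. The module is installed in compiled form; this text tells all that it offers.
- The arm moves only by the shell command python3 -m creep 'ROWS'. ROWS is JSON, a list of rows, each a list of 7 numbers: the turn, a rotation vector about the tool's x, y, z in degrees, then the shift along the tool's x, y, z in m, then the opening, from 0 (shut) to 1 (fully open). In form: [[ax, ay, az, tx, ty, tz, jaw], ...]. A call has 1 to 20 rows; each row shifts and turns the commanded pose from where the row before left it, along the tool's axes as they then stand; what a row does not reach is not made up. A row lasts 1/12 s, in which the tool goes at most 41.7 mm and 7.16 degrees, less where a joint would pass 70% of its speed; a pose out of reach is approached as far as the arm can. A call is refused whole if a number of a shift passes 0.0417 or a number of a turn 7.16, either way. A call with a gripper value outside its range is refused whole. The fingers move at their own pace and stop on an object; the grip force is fixed at half the most. Time passes only in rows, so rows that do not move let the fingers close. It gives the time, the measured TCP pose, the force and the opening at its end, in the units of the state.
- manip.state(): the state, without advancing time (a new reading comes with each control period).
- manip.grab_frame(name): name is "scene" or "top"; returns the picture (400x640x3 uint8, blue, green, red); there is no depth.
- manip.get_calibration(name): a dict with "fx", "fy", "cx", "cy" (pixels), "xyz" and "attitude" of the camera in the world. Camera axes: x right, y down, z forward; pixel columns grow to the right and rows downward; lengths in m; the calibration is good to about 2 mm. A picture is of the moment at which its call begins. get_calibration takes no time and is no camera call.
- manip.job_done(): hands the job in, once; it reports no verdict.
Trained networks look in the newest picture that a camera, given by its name, has taken for a name from the list of things; names that differ only in an ending like _2 or _b are one class to them, and where a whole thing is asked for, a point or a joint stands for the part that bears it (a point fixed in the world has none). Each returns a list of dicts, best first, with "confidence" (0 to 1); they miss things now and then, are a little off and sometimes report something else, mostly with a low value. They report only what shows in the picture. A call takes as long as a camera call. They do not tell look-alikes from the thing itself.
- manip.cut_out(target, camera): "pixels" (400x640 bool, what is visible of it) and "rect" ([left, top, right, bottom] in pixels, round what is visible of it).
The state is a dict: "time": time; "joint_pos": joint angles; "joint_vel": joint speeds; "joint_efforts": joint torques, N m; "tool_pos": TCP position; "tool_rot": TCP orientation; "contact_force": force on the tool from outside, world axes, zero at the start; "ft_torque": the same for the moment, N m; "gripper_width": opening from 0.0 (shut) to 1.0 (fully open).
Only numpy, scipy, OpenCV 4.12 (cv2) and the standard library are available. Lean on these libraries where they do the work, as an engineer would, in place of code of your own. Each camera call takes 0.05 s, during which the arm holds its last target.

## Working session

There is one attempt and no reset: what is moved stays moved. The work goes in short steps, Python scripts to look and compute and a shell command to move; the robot and the scene stay as the last step left them, time stands still between calls to the robot, and variables do not carry over. Pictures are saved under pics/ and viewed, and the job is handed in when it is done.

```bash
mkdir -p pics; python3 - <<'E'
from plant import manip
import cv2
for n in ("scene","top"):
    f=manip.grab_frame(n); cv2.imwrite(f"pics/{n}0.png",f)
    print(n,manip.get_calibration(n))
    for t in ("strainer","ring","stand","mortar","amber_bottle","white_bottle","stock_jar"):
        print(t,[(round(r["confidence"],2),r["rect"]) for r in manip.cut_out(t,n)])
print(manip.state(), manip.hold_point_z)
E
```

```text
scene {'fx': 493.2062803968482, 'fy': 493.2062803968482, 'cx': 316.088481841682, 'cy': 198.17712195532152, 'xyz': array([1.17425091, 0.3996772 , 0.8775086 ]), 'attitude': array([-0.16991954,  0.43955402,  0.81908416, -0.32714026])}
strainer [(0.86, [338.4, 306.7, 359.8, 328.8]), (0.75, [383.1, 265.0, 399.6, 281.0]), (0.67, [368.7, 327.2, 392.5, 349.5])]
ring [(0.85, [395.1, 221.5, 421.1, 249.3])]
stand [(0.66, [229.8, 163.6, 293.7, 225.6])]
mortar [(0.64, [345.5, 153.3, 392.4, 193.3])]
amber_bottle [(0.92, [259.1, 261.5, 279.8, 298.9])]
white_bottle [(0.58, [178.4, 161.0, 191.9, 186.7]), (0.23, [233.2, 163.1, 293.1, 224.7])]
stock_jar [(0.88, [443.4, 293.1, 479.2, 341.0])]
top {'fx': 480.2382671422261, 'fy': 480.2382671422261, 'cx': 316.68020848323977, 'cy': 198.222239067143, 'xyz': array([ 0.41229153, -0.0221691 ,  1.21529356]), 'attitude': array([-0.05530501,  0.71372927, -0.69664393,  0.04710753])}
strainer [(0.74, [243.5, 136.0, 258.4, 149.9]), (0.59, [230.5, 191.8, 250.5, 202.7]), (0.57, [215.1, 135.7, 231.8, 152.6])]
ring [(0.62, [232.8, 226.6, 260.0, 252.8])]
stand [(0.74, [35
[... 263 characters left out ...]
]
{'time': 0.8, 'joint_pos': array([ 1.03099956e+00,  5.26762763e-02,  1.61287091e+00, -2.61260663e-05,
        1.47599714e+00, -1.19023237e-01]), 'joint_vel': array([ 0.00026381, -0.00176907,  0.00072454, -0.00151657,  0.0015008 ,
        0.00152266]), 'joint_efforts': array([-2.13020809e-03, -3.93660450e+01, -3.70428443e+01, -1.39186645e-04,
        5.95207348e-04, -3.31369586e-05]), 'tool_pos': array([0.25530799, 0.57046917, 0.23133569]), 'tool_rot': array([2.01214262e-05, 2.08836943e-01, 9.77950474e-01, 1.86566899e-05]), 'contact_force': array([-0.61510747, -0.59610669, -0.05120299]), 'ft_torque': array([ 0.05285395, -0.0212559 , -0.02229808]), 'gripper_width': 0.9992954317542128} 0.0187
```

View pics/scene0.png

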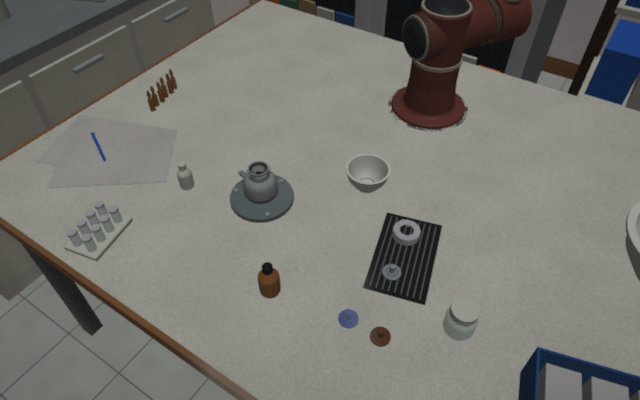

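View pics/top0.png

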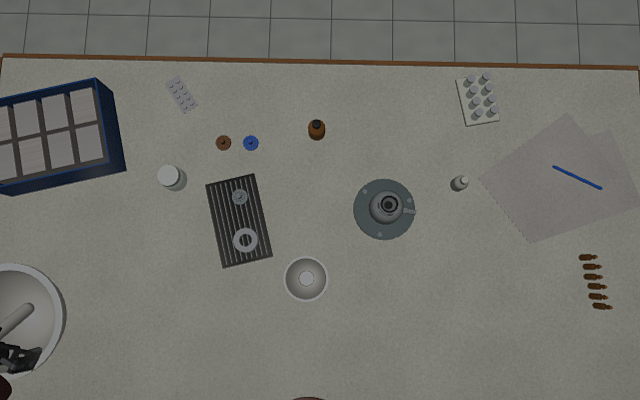

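```bash
python3 - <<'E'
import cv2,numpy as np
a=cv2.imread("pics/scene0.png")[200:360,320:490]; b=cv2.imread("pics/top0.png")[125:265,205:345]
a=cv2.resize(a,None,fx=2.5,fy=2.5,interpolation=2); b=cv2.resize(b,None,fx=2.8,fy=2.8,interpolation=2)
h=max(a.shape[0],b.shape[0]); c=np.zeros((h,800,3),np.uint8)
w=min(400,a.shape[1]);c[:a.shape[0],:w]=a[:,:w];c[:b.shape[0],405:405+b.shape[1]]=b
cv2.imwrite("pics/crop0.png",c)
E
```

```text
(no output)
```

View pics/crop0.png

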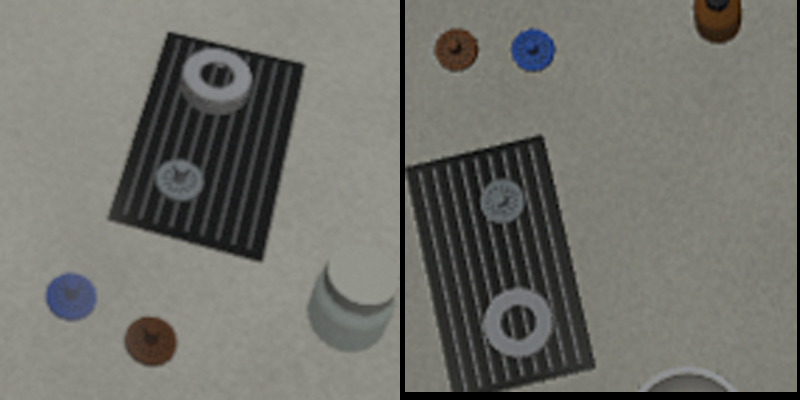

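Look-alikes of the strainer (top picture): blue at (251,143), brown at (223,143), both on the bare bench. The grey steel one is at (240,197) on the ribbed mat (scene picture 391,272). The steel one on the mat fits the description, and the enlarged crop confirms it. Next I'll measure it precisely.

```bash
cat > h.py <<'E'
from plant import manip
import numpy as np,cv2
from scipy.spatial.transform import Rotation as R
C={}
for n in ("scene","top"):
    c=manip.get_calibration(n); q=c["attitude"]
    C[n]=(c,R.from_quat([q[1],q[2],q[3],q[0]]).as_matrix())
def proj(n,P):
    c,M=C[n]; p=(np.atleast_2d(P)-c["xyz"])@M
    return np.c_[c["fx"]*p[:,0]/p[:,2]+c["cx"],c["fy"]*p[:,1]/p[:,2]+c["cy"]]
def back(n,uv,z):
    c,M=C[n]; d=M@np.array([(uv[0]-c["cx"])/c["fx"],(uv[1]-c["cy"])/c["fy"],1.]); return c["xyz"]+d*(z-c["xyz"][2])/d[2]
def circ(x,y,z,r,N=90):
    t=np.linspace(0,2*np.pi,N); return np.c_[x+r*np.cos(t),y+r*np.sin(t),z+0*t]
def overlay(n,img,uv,half,k,circles):
    x0,y0=int(uv[0]-half),int(uv[1]-half)
    a=cv2.resize(img[y0:y0+2*half,x0:x0+2*half],None,fx=k,fy=k,interpolation=cv2.INTER_CUBIC)
    b=a.copy()
    for c in circles:
        p=((proj(n,circ(*c))-[x0-.5,y0-.5])*k-.5)
        cv2.polylines(b,[np.round(p*8).astype(np.int32)],True,(0,0,255),1,shift=3)
    return np.vstack([a,b])
E
python3 - <<'E'
from h import *
for n in C: print(n,C[n][1][:,2])
# rough
print("str",back("top",(240,197),.02),back("scene",(391,273),.01))
print("ring",back("top",(245.5,240),.0235),back("scene",(407,232),.0235))
print("mouth",back("top",(389,205),.105),back("scene",(258.5,170),.105))
fs=cv2.imread("pics/scene0.png");ft=cv2.imread("pics/top0.png")
k=10
a=[cv2.resize(f[int(v-13):int(v+13),int(u-13):int(u+13)],None,fx=k,fy=k,interpolation=2) for f,u,v in((ft,240,197),(ft,245,240),(ft,389,205),(fs,391,273),(fs,407,234),(fs,258,172))]
cv2.imwrite("pics/z1.png",np.vstack([np.hstack(a[:3]),np.hstack(a[3:])]))
E
```

```text
scene [-0.56594844 -0.38653317 -0.72821321]
top [ 0.14429984  0.01331127 -0.98944447]
str [0.58518176 0.18721313 0.02      ] [0.59353789 0.19188457 0.01      ]
ring [0.47726439 0.16775853 0.0235    ] [0.48541573 0.17332981 0.0235    ]
mouth [ 0.56223025 -0.17597725  0.105     ] [ 0.57258658 -0.16895798  0.105     ]
```

View pics/z1.png

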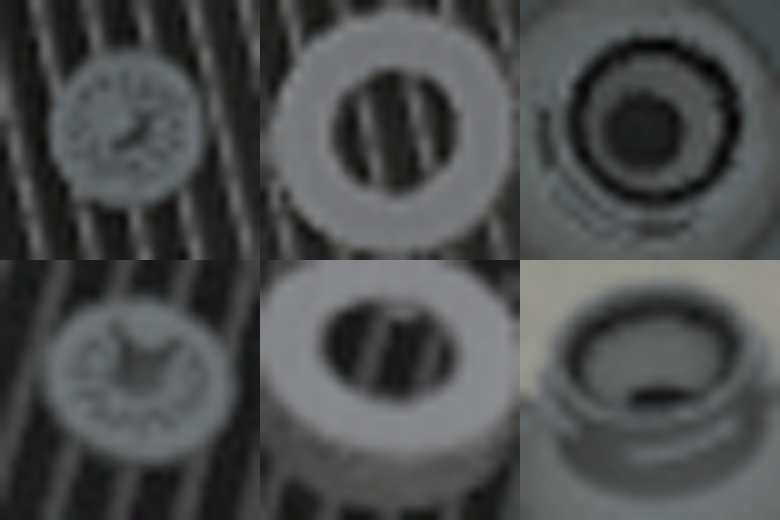

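```bash
python3 - <<'E'
from h import *
from scipy.optimize import least_squares
obs={"str":((239.0,196.3),(391.5,271.7),.010),"ring":((245.1,239.6),(406.4,230.5),.0235),"mouth":((388.7,204.4),(258.0,168.7),.105)}
for k,(t,s,z) in obs.items():
    f=lambda p:np.r_[(proj("top",p)-t)[0],(proj("scene",p)-s)[0]]
    r=least_squares(f,[.55,0,.05]);print(k,r.x.round(4),r.fun.round(2),back("top",t,z).round(4),back("scene",s,z).round(4))
E
```

```text
str [0.5889 0.1913 0.0086] [ 0.23 -0.11  0.21  0.  ] [0.5884 0.1916 0.01  ] [0.59   0.1912 0.01  ]
ring [0.4786 0.1693 0.0191] [ 0.1  -0.04  0.1   0.  ] [0.4782 0.1688 0.0235] [0.4823 0.1703 0.0235]
mouth [ 0.5648 -0.1766  0.0989] [ 0.21 -0.14  0.24  0.03] [ 0.5636 -0.1753  0.105 ] [ 0.5698 -0.1726  0.105 ]
```

```bash
cat >> h.py <<'E'
from scipy.optimize import minimize
def fit(n,img,x0,y0,z,radii,rng=.006):
    """radii: (r,dz,sign) sign=+1 brighter inside"""
    g=cv2.cvtColor(img,cv2.COLOR_BGR2GRAY).astype(np.float32)
    def smp(P):
        m=proj(n,P).astype(np.float32); return cv2.remap(g,m[:,0].reshape(-1,1),m[:,1].reshape(-1,1),cv2.INTER_CUBIC).ravel()
    best=None
    for dx in np.arange(-rng,rng+1e-9,.0005):
        for dy in np.arange(-rng,rng+1e-9,.0005):
            s=sum(sg*np.clip(sg*0+(smp(circ(x0+dx,y0+dy,z+dz,r-.0015))-smp(circ(x0+dx,y0+dy,z+dz,r+.0015))),-40,40).mean() for r,dz,sg in radii)
            if best is None or s>best[0]: best=(s,x0+dx,y0+dy)
    return best
E
python3 - <<'E'
from h import *
F={"scene":cv2.imread("pics/scene0.png"),"top":cv2.imread("pics/top0.png")}
T={"str":(.589,.1913,.010,[(.020,0,1)]),"ring":(.480,.1695,.0235,[(.0315,0,1),(.0155,0,-1)]),"mouth":(.5665,-.175,.105,[(.021,0,-1)])}
rows=[]
for k,(x,y,z,r) in T.items():
    o=[]
    for n in ("top","scene"):
        b=fit(n,F[n],x,y,z,r); print(k,n,np.round(b,4))
        o.append(overlay(n,F[n],proj(n,[x,y,z])[0],13,5,[(b[1],b[2],z,q[0]) for q in r]+([(b[1],b[2],z,.024)] if k=="mouth" else [])))
    rows.append(np.hstack(o))
cv2.imwrite("pics/fit.png",np.hstack(rows))
E
```

```text
str top [35.73    0.588   0.1918]
str scene [37.3681  0.5895  0.1913]
ring top [73.6413  0.478   0.1695]
ring scene [73.7644  0.479   0.169 ]
mouth top [40.      0.5655 -0.176 ]
mouth scene [33.9198  0.567  -0.176 ]
```

View pics/fit.png

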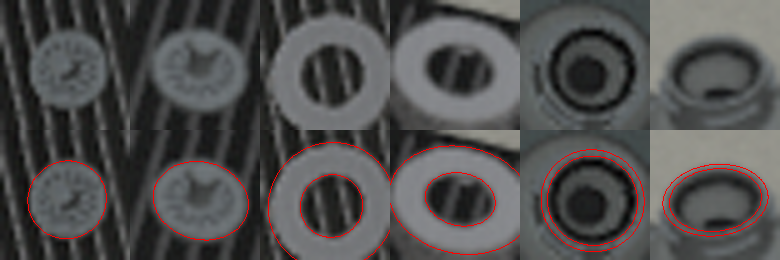

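Both cameras agree to 1.5 mm: strainer ≈ (0.589, 0.1915), ring ≈ (0.4785, 0.169), mouth ≈ (0.566, -0.176). In the pictures the stand has a spout at scene (241,172) / top (410,212). I'll check that and the positions of the bystanders.

```bash
python3 - <<'E'
from h import *
from scipy.optimize import least_squares
F={"scene":cv2.imread("pics/scene0.png"),"top":cv2.imread("pics/top0.png")}
a=cv2.resize(F["scene"][155:215,225:300],None,fx=5,fy=5,interpolation=2)
b=cv2.resize(F["top"][175:235,355:430],None,fx=5,fy=5,interpolation=2)
cv2.imwrite("pics/stand.png",np.hstack([a,b]))
f=lambda p:np.r_[(proj("top",p)-(413,212))[0],(proj("scene",p)-(239,172))[0]]
print("spout tip",least_squares(f,[.55,-.2,.1]).x)
for n,uv,z in(("mortar",(306,279),.06),("amber",(317,125),.085),("jar",(168,176),.07),("white",(461,181),.075)):print(n,back("top",uv,z).round(3))
E
```

```text
spout tip [ 0.55631201 -0.24566082  0.04490411]
mortar [0.386 0.014 0.06 ]
amber [ 0.757 -0.003  0.085]
jar [0.625 0.356 0.07 ]
white [ 0.629 -0.353  0.075]
```

View pics/stand.png

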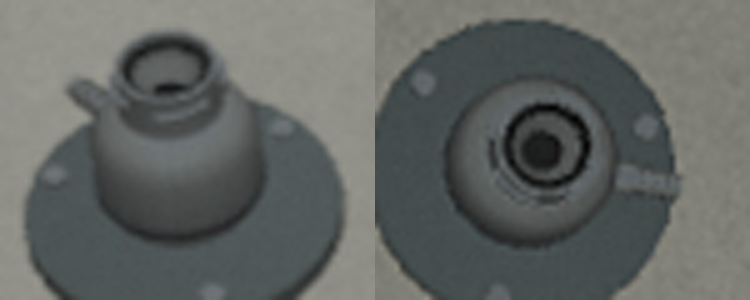

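```bash
python3 -m creep '[[0,0,-6.03,0,0,0,0.5],[0,0,-6.03,0,0,0,0.5],[0,0,-6.03,0,0,0,0.5],[0,0,-6.02,0,0,0,0.5],[0,0,0,-0.0238,-0.0271,0,0.5],[0,0,0,-0.0238,-0.0271,0,0.5],[0,0,0,-0.0238,-0.0271,0,0.5],[0,0,0,-0.0238,-0.0271,0,0.5],[0,0,0,-0.0238,-0.0271,0,0.5],[0,0,0,-0.0238,-0.0271,0,0.5],[0,0,0,-0.0238,-0.0271,0,0.5],[0,0,0,-0.0238,-0.0271,0,0.5],[0,0,0,-0.0238,-0.0271,0,0.5],[0,0,0,-0.0238,-0.0271,0,0.5],[0,0,0,-0.0238,-0.0271,0,0.5],[0,0,0,-0.0238,-0.0271,0,0.5],[0,0,0,-0.0238,-0.0271,0,0.5],[0,0,0,-0.0238,-0.0271,0,0.5],[0,0,0,0,0,0,0.5],[0,0,0,0,0,0,0.5]]'
python3 - <<'E'
from h import *
from scipy.optimize import least_squares
for t,s in (((415.5,211.5),(238.5,172.5)),((404,210.5),(249,175.5))):
  f=lambda p:np.r_[(proj("top",p)-t)[0],(proj("scene",p)-s)[0]]
  r=least_squares(f,[.55,-.2,.1]);print("spout",r.x,r.fun)
print(manip.state()["joint_pos"])
E
```

```text
time: 2.47
tool_pos: [0.5894, 0.1896, 0.2311]
tool_rot: [-0.0, 0.002, 1.0, 0.0]
contact_force: [0.2, 0.0, 0.8]
gripper_width: 0.502
spout [ 0.55672948 -0.25047087  0.04149374] [ 0.28060637 -0.18998319  0.33450321  0.04915876]
spout [ 0.55648083 -0.21940254  0.04797283] [-0.45150967  0.29877389 -0.53059156 -0.07353126]
[ 1.90961270e-01  3.92721901e-02  1.62702667e+00  2.53125222e-04
  1.47567917e+00 -1.37668222e+00]
```

```bash
python3 -m creep '[[0,0,-0.2,0.0006,0.0019,0.036,0.5],[0,0,0,0,0,0.036,0.5],[0,0,0,0,0,0.036,0.5],[0,0,0,0,0,0.036,0.5],[0,0,0,0,0,0.036,0.5],[0,0,0,0,0,0,0.5],[0,0,0,0,0,0,0.5]]'
python3 - <<'E'
from h import *
s=manip.grab_frame("scene");t=manip.grab_frame("top")
a=cv2.resize(s[225:305,345:445],None,fx=4,fy=4,interpolation=2);b=cv2.resize(t[155:235,190:290],None,fx=4,fy=4,interpolation=2)
cv2.imwrite("pics/a1.png",np.hstack([a,b]))
E
```

```text
time: 3.05
tool_pos: [0.5853, 0.1936, 0.0492]
tool_rot: [-0.003, -0.002, 1.0, -0.0]
contact_force: [0.9, 0.5, 0.7]
gripper_width: 0.499
```

View pics/a1.png

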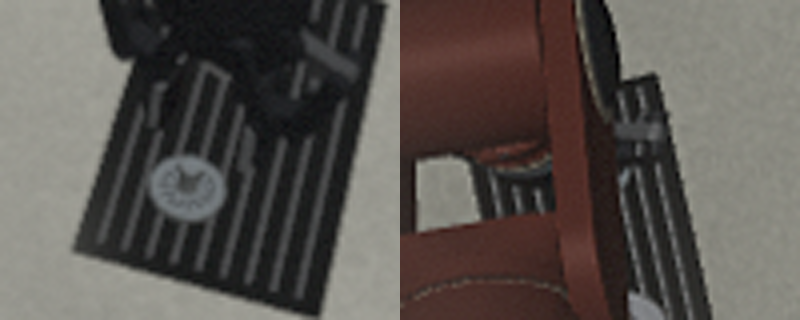

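```bash
python3 - <<'E'
from h import *
s=manip.state();print(s["tool_pos"],s["joint_vel"].round(3),s["tool_rot"])
p=s["tool_pos"]
print(proj("scene",[p,p+[0,.021,0],p-[0,.021,0]]))
print(((proj("scene",[p,p+[0,.021,0],p-[0,.021,0]])-[345,225])*4).round())
E
```

```text
[0.58934308 0.19398971 0.05415773] [-0.006 -0.02  -0.025 -0.    -0.004 -0.   ] [ 1.93045938e-03 -2.20377728e-03  9.99995612e-01  4.38014005e-04]
[[395.06282086 259.65445698]
 [404.29490788 264.2824684 ]
 [385.97792857 255.10023373]]
[[200. 139.]
 [237. 157.]
 [164. 120.]]
```

```bash
python3 -m creep '[[0,0,0,0,0,0,0.5],[0,0,0,0,0,0,0.5],[0,0,0,0,0,0,0.5]]'; python3 -c "
from plant import manip
s=manip.state();print(s['tool_pos'],s['tool_rot'],s['joint_vel'].round(3))"
```

```text
time: 3.4
tool_pos: [0.5894, 0.1934, 0.0539]
tool_rot: [0.002, -0.002, 1.0, 0.0]
contact_force: [-0.1, -0.2, 0.2]
gripper_width: 0.499
[0.58941968 0.19335164 0.05386895] [ 1.97988364e-03 -1.79444560e-03  9.99996348e-01  4.04003911e-04] [-0.003  0.01   0.011 -0.001 -0.002  0.   ]
```

```bash
python3 -m creep '[[0,0,0,0.0006,-0.0019,0.013,0.5],[0,0,0,0,0,0.013,0.5],[0,0,0,0,0,0.009,0.5],[0,0,0,0,0,0.005,0.5],[0,0,0,0,0,0,0.5],[0,0,0,0,0,0,0.5],[0,0,0,0,0,0,0]]'; python3 -c "
from plant import manip
s=manip.state();print(s['tool_pos'],s['contact_force'],s['gripper_width'])"
```

```text
time: 3.98
tool_pos: [0.5876, 0.1911, 0.0114]
tool_rot: [0.0, -0.002, 1.0, 0.0]
contact_force: [-0.3, -0.7, -0.2]
gripper_width: 0.375
[0.58757001 0.19112947 0.01142631] [-0.32576768 -0.72858916 -0.24319216] 0.3751307630271389
```

```bash
python3 -m creep '[[0,0,0,0,0,0,0],[0,0,0,0,0,0,0],[0,0,0,0,0,0,0],[0,0,0,0,0,0,0]]'; python3 -c "
from plant import manip
s=manip.state();print(s['tool_pos'],s['contact_force'],s['ft_torque'],s['gripper_width'])"
```

```text
time: 4.32
tool_pos: [0.588, 0.1912, 0.0122]
tool_rot: [0.001, -0.002, 1.0, 0.0]
contact_force: [-0.7, 0.1, 1.9]
gripper_width: 0.109
[0.58797986 0.19119511 0.01219119] [-0.67350787  0.10518571  1.91796453] [-0.01359262  0.0014156  -0.06310872] 0.10875950119222054
```

```bash
python3 -m creep '[[0,0,0,0,0,0,0],[0,0,0,0,0,-0.005,0],[0,0,0,0,0,-0.015,0],[0,0,0,0,0,-0.03,0],[0,0,0,0,0,-0.03,0],[0,0,0,0,0,-0.03,0],[0,0,0,0,0,-0.03,0],[0,0,0,0,0,-0.02,0],[0,0,0,0,0,-0.005,0],[0,0,0,0,0,0,0]]'
python3 - <<'E'
from h import *
s=manip.grab_frame("scene");t=manip.grab_frame("top")
u,v=proj("scene",manip.state()["tool_pos"])[0].astype(int);u=min(max(u,50),590)
a=cv2.resize(s[v-40:v+40,u-50:u+50],None,fx=4,fy=4,interpolation=2);b=cv2.resize(t[155:235,190:290],None,fx=4,fy=4,interpolation=2)
cv2.imwrite("pics/a2.png",np.hstack([a,b]))
st=manip.state();print(st["tool_pos"],st["contact_force"],st["gripper_width"])
E
```

```text
time: 5.15
tool_pos: [0.5882, 0.1913, 0.1783]
tool_rot: [0.002, -0.002, 1.0, 0.0]
contact_force: [0.6, 0.3, -1.0]
gripper_width: 0.112
[0.58626282 0.19085373 0.17431816] [ 0.23776719 -0.37628317 -1.34722703] 0.10621702299586272
```

View pics/a2.png

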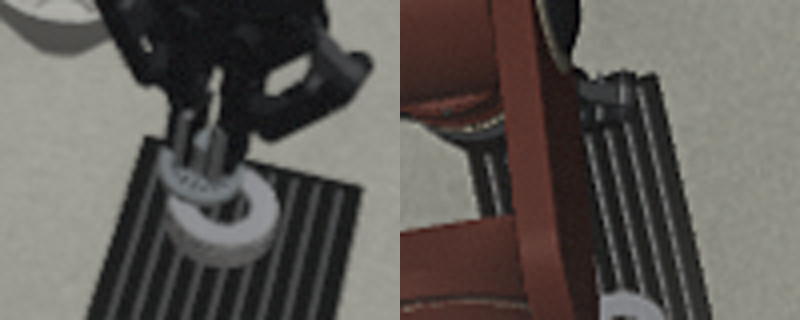

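```bash
python3 -m creep '[[0,0,0,0.001,-0.012,0,0],[0,0,0,0.0019,-0.025,0,0],[0,0,0,0.0019,-0.032,0,0],[0,0,0,0.0019,-0.032,0,0],[0,0,0,0.0019,-0.032,0,0],[0,0,0,0.0019,-0.032,0,0],[0,0,0,0.0019,-0.032,0,0],[0,0,0,0.0019,-0.032,0,0],[0,0,0,0.0019,-0.032,0,0],[0,0,0,0.0019,-0.032,0,0],[0,0,0,0.0019,-0.032,0.01,0],[0,0,0,0.0019,-0.025,0.01,0],[0,0,0,0.0006,-0.012,0.01,0],[0,0,0,0,-0.005,0.01,0],[0,0,0,0,0,0,0],[0,0,0,0,0,0,0],[0,0,0,0,0,0,0],[0,0,0,0,0,0,0]]'
python3 - <<'E'
from h import *
s=manip.grab_frame("scene")
st=manip.state();p=st["tool_pos"];print(p,st["tool_rot"],st["contact_force"],st["gripper_width"])
cv2.imwrite("pics/s3.png",s)
z=p[2]-.0022
for rr in ([(.020,0,1)],):
  b=fit("scene",s,p[0]+.0008,p[1],z,rr,.004);print(b)
u=proj("scene",p)[0]
o=overlay("scene",s,u,20,9,[(b[1],b[2],z,.02),(.567,-.176,.105,.021)])
cv2.imwrite("pics/a3.png",np.hstack([o[:360],o[360:]]))
E
```

```text
time: 6.75
tool_pos: [0.5667, -0.175, 0.137]
tool_rot: [0.0, -0.003, 1.0, -0.0]
contact_force: [0.2, -0.3, -0.7]
gripper_width: 0.109
[ 0.56673872 -0.17506876  0.13717716] [ 6.39246627e-04 -2.58840936e-03  9.99996422e-01 -2.15840026e-04] [-0.11940901 -0.64344939 -0.65450079] 0.11095506082830012
(np.float32(-0.71709806), np.float64(0.5710387202048548), np.float64(-0.17556875748952405))
```

View pics/a3.png

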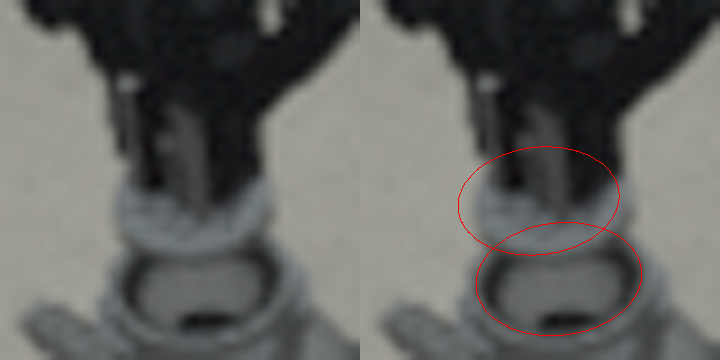

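```bash
python3 - <<'E'
from h import *
s=cv2.imread("pics/s3.png");p=np.array([.56673,-.17507,.1371])
x,y=p[0]+.0008,p[1]
u=proj("scene",p)[0]; z=p[2]-.0022
o=overlay("scene",s,u,16,12,[(x,y,z,.02),(x,y,z-.006,.02),(.5668,-.176,.105,.021),(.5668,-.176,.105,.024)])
cv2.imwrite("pics/a4.png",np.hstack([o[:384],o[384:]]))
E
```

```text
(no output)
```

View pics/a4.png

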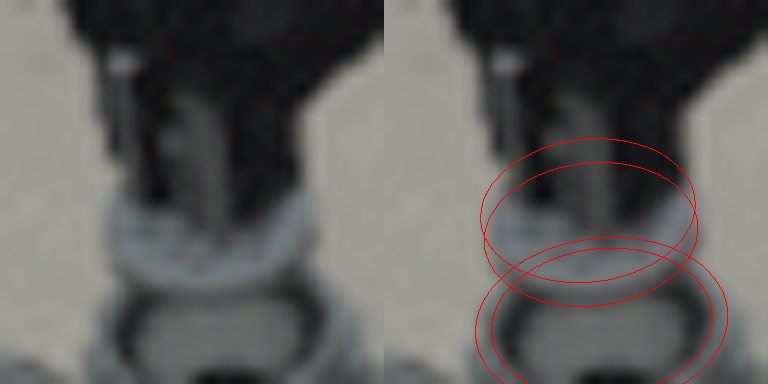

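```bash
python3 -m creep '[[0,0,0,0.0012,-0.0012,0.005,0],[0,0,0,0,0,0.008,0],[0,0,0,0,0,0.006,0],[0,0,0,0,0,0.002,0],[0,0,0,0,0,0,0],[0,0,0,0,0,0,0],[0,0,0,0,0,0,0]]'
python3 -c "
from plant import manip
s=manip.state();print(s['tool_pos'],s['tool_rot'],s['contact_force'],s['ft_torque'])"
```

```text
time: 7.38
tool_pos: [0.565, -0.1773, 0.1155]
tool_rot: [0.0, -0.002, 1.0, -0.0]
contact_force: [-0.8, 0.4, -0.9]
gripper_width: 0.109
[ 0.56504948 -0.1773041   0.11547217] [ 1.54472054e-04 -1.71938198e-03  9.99998508e-01 -6.44508853e-05] [-0.827139    0.37257345 -0.87461606] [ 0.05765296  0.0402632  -0.02249379]
```

```bash
for i in 1 2 3; do python3 -m creep '[[0,0,0,0,0,0,0]]' | sed -n 2,4p; done
python3 - <<'E'
from h import *
s=manip.grab_frame("scene");cv2.imwrite("pics/s5.png",s)
p=manip.state()["tool_pos"];print(p)
x,y=p[0]+.0008,p[1]
u=proj("scene",p)[0]; z=p[2]-.0022
o=overlay("scene",s,u,16,12,[(x,y,z,.02),(.5668,-.176,.105,.024)])
cv2.imwrite("pics/a5.png",np.hstack([o[:384],o[384:]]))
E
```

```text
tool_pos: [0.5652, -0.1774, 0.1157]
tool_rot: [0.0, -0.002, 1.0, -0.0]
contact_force: [-0.8, 0.0, -1.8]
tool_pos: [0.5651, -0.1774, 0.1157]
tool_rot: [0.0, -0.002, 1.0, -0.0]
contact_force: [0.7, -0.9, -1.1]
tool_pos: [0.5651, -0.1773, 0.1156]
tool_rot: [0.0, -0.002, 1.0, -0.0]
contact_force: [0.3, -0.5, -0.0]
[ 0.56500917 -0.17727905  0.11555249]
```

View pics/a5.png

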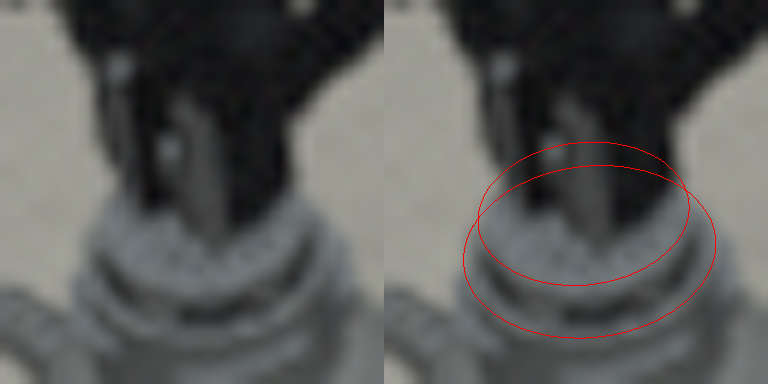

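```bash
python3 -m creep '[[0,0,0,-0.0004,0.001,0.001,0],[0,0,0,0,0,0.001,0],[0,0,0,0,0,0,0],[0,0,0,0,0,0,0]]';python3 -m creep '[[0,0,0,0,0,0.001,0],[0,0,0,0,0,0,0],[0,0,0,0,0,0,0]]';python3 -m creep '[[0,0,0,0,0,0.001,0],[0,0,0,0,0,0,0],[0,0,0,0,0,0,0]]'
```

```text
time: 8.02
tool_pos: [0.5653, -0.1762, 0.1132]
tool_rot: [-0.0, -0.002, 1.0, 0.0]
contact_force: [0.6, 0.7, -0.1]
gripper_width: 0.106
time: 8.27
tool_pos: [0.5653, -0.1764, 0.1123]
tool_rot: [0.0, -0.002, 1.0, -0.0]
contact_force: [0.3, -0.4, -1.3]
gripper_width: 0.106
time: 8.52
tool_pos: [0.5652, -0.1764, 0.1112]
tool_rot: [-0.0, -0.002, 1.0, -0.0]
contact_force: [0.1, -0.7, -1.5]
gripper_width: 0.108
```

No contact yet, so the plate is probably already inside the bore. I'll continue down.

```bash
for i in 1 2 3; do python3 -m creep '[[0,0,0,0,0,0.0008,0],[0,0,0,0,0,0,0],[0,0,0,0,0,0,0]]'|sed -n 2,4p;done
```

```text
tool_pos: [0.5653, -0.1764, 0.1105]
tool_rot: [0.0, -0.002, 1.0, -0.0]
contact_force: [0.9, -2.1, -1.5]
tool_pos: [0.5653, -0.1764, 0.1097]
tool_rot: [0.0, -0.002, 1.0, -0.0]
contact_force: [0.3, -2.4, -0.0]
tool_pos: [0.5654, -0.1764, 0.1092]
tool_rot: [0.0, -0.002, 1.0, -0.0]
contact_force: [-1.1, -1.5, 1.8]
```

```bash
for i in 1 2; do python3 -m creep '[[0,0,0,0,-0.0002,0.0005,0],[0,0,0,0,0,0,0],[0,0,0,0,0,0,0]]'|sed -n 2,4p;done
```

```text
tool_pos: [0.5654, -0.1764, 0.1092]
tool_rot: [0.0, -0.002, 1.0, 0.0]
contact_force: [-2.6, -0.9, 5.7]
tool_pos: [0.5654, -0.1764, 0.1092]
tool_rot: [-0.0, -0.002, 1.0, 0.0]
contact_force: [-4.1, 0.3, 8.0]
```

```bash
python3 -m creep '[[0,0,0,0,0,-0.0005,0.15],[0,0,0,0,0,0,0.25],[0,0,0,0,0,0,0.35],[0,0,0,0,0,0,0.4],[0,0,0,0,0,0,0.4],[0,0,0,0,0,-0.005,0.4],[0,0,0,0,0,-0.015,0.4],[0,0,0,0,0,-0.025,0.4],[0,0,0,0,0,-0.025,0.4],[0,0,0,0,0,-0.02,0.6],[0,0,0,0,0.012,-0.005,0.8],[0,0,0,0.006,0.025,0,1],[0,0,0,0.008,0.03,0,1],[0,0,0,0.008,0.03,0,1],[0,0,0,0.008,0.03,0,1],[0,0,0,0.008,0.03,0,1],[0,0,0,0.008,0.03,0,1],[0,0,0,0.008,0.03,0,1],[0,0,0,0.008,0.03,0,1],[0,0,0,0.008,0.03,0,1]]'
python3 - <<'E'
from h import *
s=manip.grab_frame("scene");t=manip.grab_frame("top")
cv2.imwrite("pics/s6.png",s);cv2.imwrite("pics/t6.png",t)
p=(.5663,-.176)
o=[overlay(n,f,proj(n,[*p,.105])[0],16,9,[(*p,.105,.024),(*p,.107,.02)]) for n,f in(("scene",s),("top",t))]
cv2.imwrite("pics/a6.png",np.hstack(o))
print(manip.state()["tool_pos"])
E
```

```text
time: 11.43
tool_pos: [0.4928, 0.1022, 0.2024]
tool_rot: [-0.001, -0.002, 1.0, 0.0]
contact_force: [0.2, -0.3, 0.1]
gripper_width: 0.999
[0.49235421 0.10402813 0.20236698]
```

View pics/a6.png

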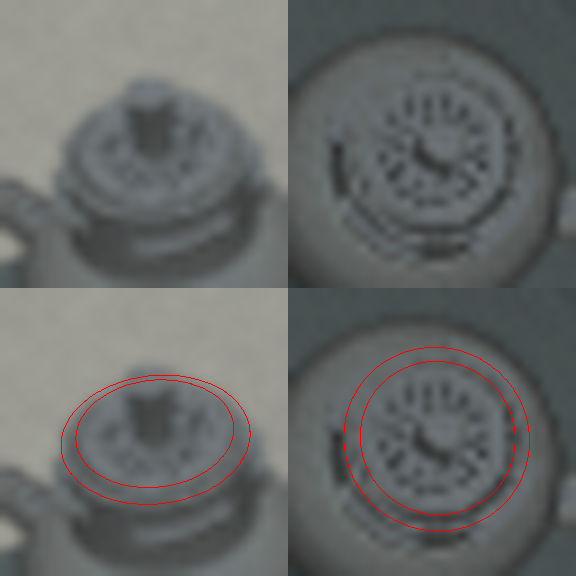

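The plate lies flat and centred in the mouth: its top circle at scene (257,168) and top (389,205) is concentric with the rim. Now for the ring.

```bash
python3 -m creep '[[0,0,0,0.005,0.02,0,1],[0,0,0,0.005,0.025,0.01,1],[0,0,0,0.004,0.015,0.02,1],[0,0,0,0,0.005,0.03,1],[0,0,0,0,0,0.03,1],[0,0,0,0,0,0.03,1],[0,0,0,0,0,0.015,1],[0,0,0,0,0,0.005,1],[0,0,0,0,0,0,1],[0,0,0,0,0,0,1],[0,0,0,0,0,0,1]]'
python3 - <<'E'
from h import *
s=manip.grab_frame("scene");t=manip.grab_frame("top")
a=cv2.resize(s[200:280,355:455],None,fx=4,fy=4,interpolation=2);b=cv2.resize(t[200:280,190:290],None,fx=4,fy=4,interpolation=2)
cv2.imwrite("pics/a7.png",np.hstack([a,b]))
st=manip.state();print(st["tool_pos"],st["tool_rot"])
E
```

```text
time: 12.45
tool_pos: [0.4815, 0.1653, 0.0652]
tool_rot: [0.002, -0.002, 1.0, 0.0]
contact_force: [-0.2, -0.8, 0.8]
gripper_width: 0.996
[0.48147576 0.16527312 0.06526252] [ 1.65807862e-03 -1.68022455e-03  9.99997163e-01  3.17536798e-04]
```

View pics/a7.png

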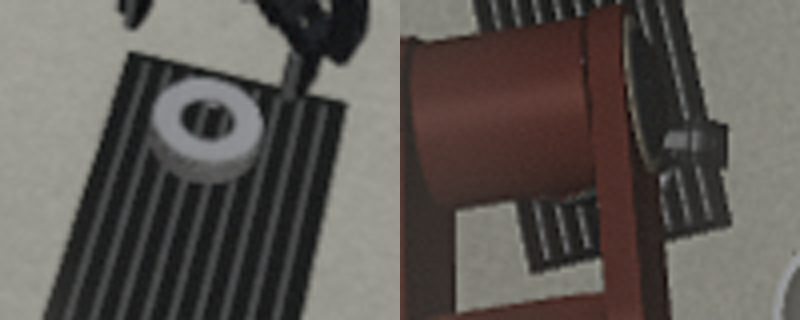

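```bash
python3 -m creep '[[0,0,0,0.003,0.0039,0.005,1],[0,0,0,0,0,0.01,1],[0,0,0,0,0,0.007,1],[0,0,0,0,0,0.003,1],[0,0,0,0,0,0,1],[0,0,0,0,0,0,1],[0,0,0,0,0,0,1]]'
```

```text
time: 13.13
tool_pos: [0.4772, 0.169, 0.0385]
tool_rot: [0.0, -0.002, 1.0, -0.0]
contact_force: [1.0, -0.3, -0.4]
gripper_width: 1.002
```

```bash
python3 -m creep '[[0,0,0,-0.0008,0,0.01,1],[0,0,0,0,0,0.01,1],[0,0,0,0,0,0.008,1],[0,0,0,0,0,0.004,1],[0,0,0,0,0,0.002,1],[0,0,0,0,0,0,1],[0,0,0,0,0,0,1],[0,0,0,0,0,0,1]]'
python3 - <<'E'
from h import *
s=manip.grab_frame("scene")
cv2.imwrite("pics/a8.png",cv2.resize(s[190:270,355:455],None,fx=6,fy=6,interpolation=2))
st=manip.state();print(st["tool_pos"],st["contact_force"])
E
```

```text
time: 13.8
tool_pos: [0.4783, 0.1691, 0.0048]
tool_rot: [0.0, -0.002, 1.0, 0.0]
contact_force: [-0.3, 0.3, 1.1]
gripper_width: 1.0
[0.47830119 0.16907862 0.00488356] [-0.80927448 -1.04985981 -0.32266276]
```

View pics/a8.png

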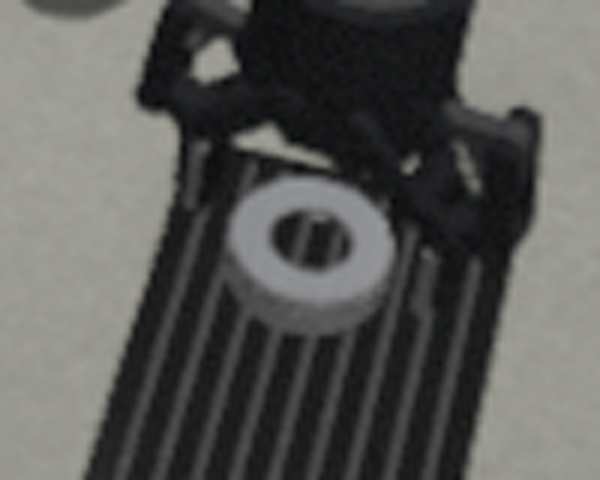

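```bash
python3 - <<'E'
from h import *
for z in (.005,.018):
  print(z,((proj("scene",[[.4783,.169+.0425,z],[.4783,.169-.0425,z]])-[355,190])*6).round())
E
```

```text
0.005 [[407. 315.]
 [204. 219.]]
0.018 [[412. 293.]
 [208. 197.]]
```

```bash
python3 -m creep '[[0,0,0,0,0,0,0.9],[0,0,0,0,0,0,0.82],[0,0,0,0,0,0,0.82]]';  python3 -m creep '[[0,0,0,0,0,0,0.78],[0,0,0,0,0,0,0.76],[0,0,0,0,0,0,0.76]]'
```

```text
time: 14.1
tool_pos: [0.4781, 0.169, 0.0047]
tool_rot: [0.0, -0.002, 1.0, 0.0]
contact_force: [0.2, -0.6, 0.4]
gripper_width: 0.821
time: 14.35
tool_pos: [0.478, 0.1688, 0.0045]
tool_rot: [0.0, -0.002, 1.0, -0.0]
contact_force: [0.4, -1.5, 0.4]
gripper_width: 0.762
```

```bash
python3 - <<'E'
from h import *
s=manip.grab_frame("scene")
cv2.imwrite("pics/a9.png",cv2.resize(s[205:260,375:440],None,fx=9,fy=9,interpolation=2))
E
```

```text
(no output)
```

View pics/a9.png

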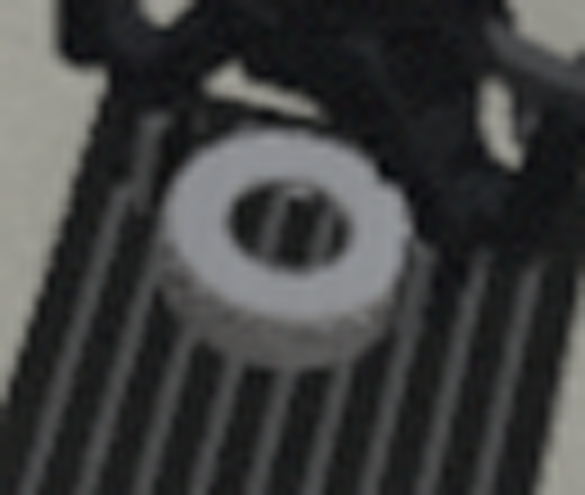

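```bash
python3 -m creep '[[0,0,0,0,0,0,0.7],[0,0,0,0,0,0,0.6],[0,0,0,0,0,0,0.5],[0,0,0,0,0,0,0.5],[0,0,0,0,0,0,0.5]]'; python3 -m creep '[[0,0,0,0,0,-0.002,0.5],[0,0,0,0,0,-0.004,0.5],[0,0,0,0,0,-0.014,0.5],[0,0,0,0,0,-0.02,0.5],[0,0,0,0,0,-0.03,0.5],[0,0,0,0,0,-0.03,0.5],[0,0,0,0,0,-0.03,0.5],[0,0,0,0,0,-0.02,0.5],[0,0,0,0,0,-0.01,0.5],[0,0,0,0,0,-0.005,0.5],[0,0,0,0,0,0,0.5],[0,0,0,0,0,0,0.5]]'
python3 - <<'E'
from h import *
s=manip.grab_frame("scene");p=manip.state()["tool_pos"];u,v=proj("scene",p)[0].astype(int)
cv2.imwrite("pics/a10.png",cv2.resize(s[v-30:v+30,u-35:u+35],None,fx=9,fy=9,interpolation=2));print(p)
E
```

```text
time: 14.82
tool_pos: [0.4783, 0.169, 0.0053]
tool_rot: [0.0, -0.002, 1.0, -0.0]
contact_force: [-2.2, -1.7, 5.6]
gripper_width: 0.71
time: 15.82
tool_pos: [0.477, 0.1688, 0.1678]
tool_rot: [-0.001, -0.002, 1.0, -0.0]
contact_force: [0.1, 0.1, -1.4]
gripper_width: 0.714
[0.47669957 0.16874741 0.16723439]
```

View pics/a10.png

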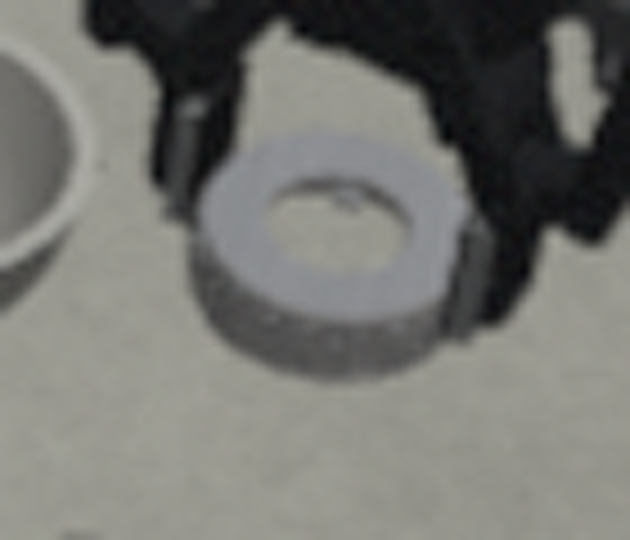

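```bash
python3 -m creep '[[0,0,0,-0.003,-0.012,0,0.5],[0,0,0,-0.0065,-0.0253,0,0.5],[0,0,0,-0.008,-0.031,0,0.5],[0,0,0,-0.008,-0.031,0,0.5],[0,0,0,-0.008,-0.031,0,0.5],[0,0,0,-0.008,-0.031,0,0.5],[0,0,0,-0.008,-0.031,0,0.5],[0,0,0,-0.008,-0.031,0,0.5],[0,0,0,-0.008,-0.031,0,0.5],[0,0,0,-0.008,-0.031,0,0.5],[0,0,0,-0.008,-0.031,0,0.5],[0,0,0,-0.005,-0.018,0,0.5],[0,0,0,-0.0022,-0.008,0,0.5],[0,0,0,0,-0.003,0.01,0.5],[0,0,0,0,0,0.01,0.5],[0,0,0,0,0,0.005,0.5],[0,0,0,0,0,0,0.5],[0,0,0,0,0,0,0.5],[0,0,0,0,0,0,0.5],[0,0,0,0,0,0,0.5]]'
python3 - <<'E'
from h import *
s=manip.grab_frame("scene");p=manip.state()["tool_pos"];u,v=proj("scene",p)[0].astype(int)
cv2.imwrite("pics/a11.png",cv2.resize(s[v-25:v+35,u-35:u+35],None,fx=9,fy=9,interpolation=2));print(p,manip.state()["joint_pos"])
E
```

```text
time: 17.53
tool_pos: [0.5681, -0.1755, 0.145]
tool_rot: [0.001, -0.002, 1.0, -0.0]
contact_force: [-0.2, 0.5, -2.0]
gripper_width: 0.716
[ 0.56818851 -0.17567472  0.145156  ] [-4.24957878e-01  4.83367348e-02  1.76476786e+00  1.69657181e-05
  1.32721335e+00 -1.99998550e+00]
```

View pics/a11.png

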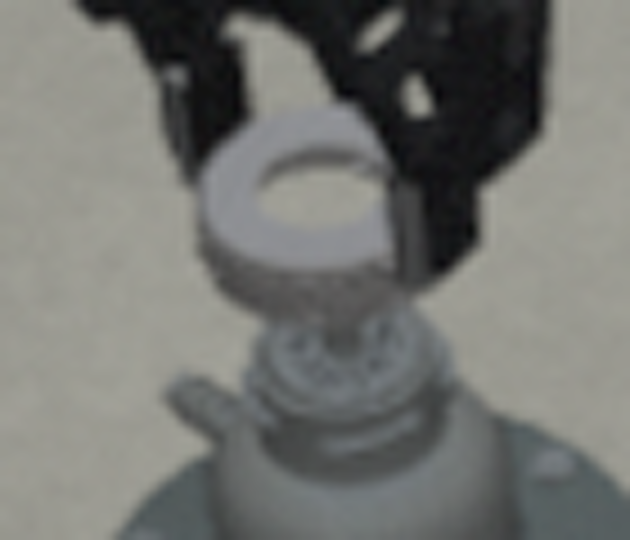

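```bash
python3 -m creep '[[0,0,0,0.0022,-0.0009,0.005,0.5],[0,0,0,0,0,0.012,0.5],[0,0,0,0,0,0.012,0.5],[0,0,0,0,0,0.005,0.5],[0,0,0,0,0,0.002,0.5],[0,0,0,0,0,0,0.5],[0,0,0,0,0,0,0.5],[0,0,0,0,0,0,0.5],[0,0,0,0,0,0,0.5]]'
python3 - <<'E'
from h import *
s=manip.grab_frame("scene");st=manip.state();p=st["tool_pos"];print(p,st["contact_force"],st["ft_torque"])
u,v=proj("scene",p)[0].astype(int)
cv2.imwrite("pics/s12.png",s)
z=p[2]-.0013
o=overlay("scene",s,(u,v),20,9,[(p[0]+.0003,p[1],z+.0195,.0315),(p[0]+.0003,p[1],z+.0195,.0155),(.5663,-.176,.127,.006)])
cv2.imwrite("pics/a12.png",np.hstack([o[:360],o[360:]]))
E
```

```text
time: 18.33
tool_pos: [0.566, -0.1771, 0.109]
tool_rot: [0.0, -0.002, 1.0, -0.0]
contact_force: [-0.3, -0.3, -0.5]
gripper_width: 0.711
[ 0.56594036 -0.17708172  0.10894296] [ 0.70554258 -0.70060369 -1.1983515 ] [-0.02498134  0.01054323 -0.00680967]
```

View pics/a12.png

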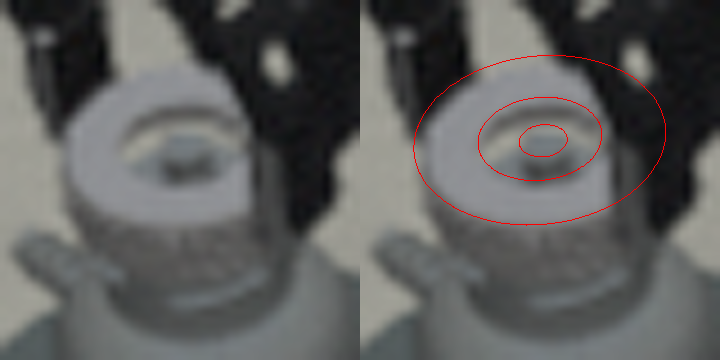

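```bash
python3 -m creep '[[0,0,0,0,0.0004,0.0015,0.5],[0,0,0,0,0,0.0015,0.5],[0,0,0,0,0,0,0.5],[0,0,0,0,0,0,0.5]]'|sed -n 2,5p; for i in 1 2 3; do python3 -m creep '[[0,0,0,0,0,0.001,0.5],[0,0,0,0,0,0.001,0.5],[0,0,0,0,0,0,0.5],[0,0,0,0,0,0,0.5]]'|sed -n 2,4p;done
```

```text
tool_pos: [0.5656, -0.1766, 0.1053]
tool_rot: [-0.0, -0.002, 1.0, -0.0]
contact_force: [0.4, 0.6, -1.6]
gripper_width: 0.712
tool_pos: [0.5656, -0.1766, 0.1033]
tool_rot: [0.0, -0.002, 1.0, -0.0]
contact_force: [0.5, -0.2, -1.8]
tool_pos: [0.5656, -0.1766, 0.1013]
tool_rot: [0.0, -0.002, 1.0, -0.0]
contact_force: [0.3, -1.4, -1.4]
tool_pos: [0.5656, -0.1766, 0.0993]
tool_rot: [0.0, -0.002, 1.0, -0.0]
contact_force: [1.0, -2.5, -1.8]
```

```bash
for i in 1 2 3 4; do python3 -m creep '[[0,0,0,0,-0.0001,0.0006,0.5],[0,0,0,0,0,0,0.5],[0,0,0,0,0,0,0.5]]'|sed -n 2,4p;done;python3 -c "
from plant import manip
print(manip.state()['ft_torque'])"
```

```text
tool_pos: [0.5656, -0.1766, 0.0988]
tool_rot: [-0.0, -0.002, 1.0, 0.0]
contact_force: [0.6, -1.5, -1.5]
tool_pos: [0.5655, -0.1767, 0.0981]
tool_rot: [-0.0, -0.002, 1.0, 0.0]
contact_force: [0.2, -1.4, -0.1]
tool_pos: [0.5655, -0.1767, 0.0975]
tool_rot: [-0.0, -0.002, 1.0, 0.0]
contact_force: [-0.3, -0.4, -1.7]
tool_pos: [0.5655, -0.1768, 0.0968]
tool_rot: [-0.0, -0.002, 1.0, 0.0]
contact_force: [-0.0, 0.1, -1.5]
[-0.01543376 -0.01037097 -0.04240268]
```

```bash
for i in 1 2 3; do python3 -m creep '[[0,0,0,0,0,0.0005,0.5],[0,0,0,0,0,0,0.5],[0,0,0,0,0,0,0.5]]'|sed -n 2,4p;done
```

```text
tool_pos: [0.5655, -0.1768, 0.0964]
tool_rot: [-0.0, -0.002, 1.0, 0.0]
contact_force: [-0.6, 0.3, -1.6]
tool_pos: [0.5656, -0.1769, 0.096]
tool_rot: [-0.0, -0.002, 1.0, 0.0]
contact_force: [0.1, 0.3, -0.3]
tool_pos: [0.5656, -0.177, 0.0955]
tool_rot: [0.0, -0.002, 1.0, -0.0]
contact_force: [0.9, 0.4, -0.4]
```

```bash
for i in 1 2 3 4 5; do python3 -m creep '[[0,0,0,0,0,0.0005,0.5],[0,0,0,0,0,0,0.5],[0,0,0,0,0,0,0.5]]'|sed -n 2,4p;done
```

```text
tool_pos: [0.5656, -0.177, 0.095]
tool_rot: [0.0, -0.002, 1.0, -0.0]
contact_force: [0.6, 0.0, -0.7]
tool_pos: [0.5656, -0.177, 0.0945]
tool_rot: [0.0, -0.002, 1.0, -0.0]
contact_force: [-0.2, -0.1, -1.7]
tool_pos: [0.5656, -0.1769, 0.094]
tool_rot: [0.0, -0.002, 1.0, -0.0]
contact_force: [0.1, -0.3, -0.5]
tool_pos: [0.5656, -0.1769, 0.0935]
tool_rot: [-0.0, -0.002, 1.0, 0.0]
contact_force: [0.7, 0.4, -1.8]
tool_pos: [0.5656, -0.1769, 0.0929]
tool_rot: [-0.0, -0.002, 1.0, 0.0]
contact_force: [-0.4, -0.1, -1.5]
```

```bash
for i in 1 2 3 4; do python3 -m creep '[[0,0,0,0,0,0.0004,0.5],[0,0,0,0,0,0,0.5],[0,0,0,0,0,0,0.5]]'|sed -n 2,4p;done
```

```text
tool_pos: [0.5655, -0.1769, 0.0925]
tool_rot: [-0.0, -0.002, 1.0, 0.0]
contact_force: [-0.8, -0.8, -0.7]
tool_pos: [0.5656, -0.1769, 0.0924]
tool_rot: [0.0, -0.002, 1.0, -0.0]
contact_force: [-0.0, 0.4, -0.4]
tool_pos: [0.5657, -0.1769, 0.0923]
tool_rot: [0.0, -0.002, 1.0, -0.0]
contact_force: [-2.7, 1.6, 3.7]
tool_pos: [0.5657, -0.1769, 0.0923]
tool_rot: [0.0, -0.002, 1.0, -0.0]
contact_force: [-3.6, 2.2, 6.9]
```

```bash
cat > st.py <<'E'
from plant import manip
import numpy as np
from scipy.spatial.transform import Rotation as R
s=manip.state();q=s["tool_rot"];M=R.from_quat([q[1],q[2],q[3],q[0]]).as_matrix()
print("t",round(s["time"],2),"p",s["tool_pos"].round(4),"yaw",round(np.degrees(np.arctan2(M[1,0],M[0,0])),2),"F",s["contact_force"].round(1),"T",s["ft_torque"].round(3),"j6",s["joint_pos"][5].round(2),"g",round(s["gripper_width"],3))
E
python3 st.py
for i in 1 2 3; do python3 -m creep '[[0,0,2.5,0,0,0,0.5],[0,0,2.5,0,0,0,0.5],[0,0,0,0,0,0,0.5]]'>/dev/null; python3 st.py;done
```

```text
t 23.72 p [ 0.5657 -0.1769  0.0923] yaw -179.8 F [-3.6  2.2  6.9] T [ 0.209  0.556 -0.012] j6 -2.0 g 0.716
t 23.97 p [ 0.5663 -0.1772  0.0923] yaw 175.16 F [-0.8 -0.2  4.2] T [ 0.094  0.112 -0.056] j6 -1.91 g 0.71
t 24.22 p [ 0.5664 -0.1773  0.0923] yaw 170.21 F [0.5 0.5 4.4] T [-0.018  0.006 -0.008] j6 -1.83 g 0.715
t 24.47 p [ 0.5664 -0.1773  0.0923] yaw 165.24 F [ 1.  -0.7  5.7] T [ 0.004  0.065 -0.018] j6 -1.74 g 0.713
```

```bash
for i in 1 2 3 4; do python3 -m creep '[[0,0,2,0,0,0,0.5],[0,0,2,0,0,0,0.5],[0,0,0,0,0,0,0.5]]'>/dev/null; python3 st.py;done
```

```text
t 24.72 p [ 0.5664 -0.1773  0.0923] yaw 161.26 F [-0.1 -0.4  4.4] T [-0.03   0.004 -0.095] j6 -1.67 g 0.717
t 24.97 p [ 0.5664 -0.1773  0.0923] yaw 157.26 F [ 0.3 -0.8  5.1] T [-0.038  0.083 -0.011] j6 -1.6 g 0.713
t 25.22 p [ 0.5664 -0.1773  0.0923] yaw 153.26 F [-0.7  1.3  4.8] T [ 0.01  -0.01  -0.042] j6 -1.53 g 0.712
t 25.47 p [ 0.5663 -0.1773  0.0923] yaw 149.26 F [-0.5 -0.1  5.7] T [ 0.013  0.128 -0.12 ] j6 -1.46 g 0.71
```

```bash
for i in 1 2 3 4; do python3 -m creep '[[0,0,1.5,0,0,0,0.5],[0,0,1.5,0,0,0,0.5],[0,0,0,0,0,0,0.5]]'>/dev/null; python3 st.py;done
```

```text
t 25.72 p [ 0.5663 -0.1773  0.0923] yaw 146.28 F [-1.   0.4  5. ] T [-0.096  0.099 -0.095] j6 -1.41 g 0.717
t 25.97 p [ 0.5663 -0.1773  0.0923] yaw 143.28 F [0.2 0.2 5.8] T [-0.065  0.088 -0.086] j6 -1.36 g 0.712
t 26.22 p [ 0.5663 -0.1773  0.0923] yaw 140.28 F [-0.8 -0.1  4.3] T [-0.067  0.083 -0.039] j6 -1.31 g 0.711
t 26.47 p [ 0.5663 -0.1773  0.0923] yaw 137.29 F [-0.8  0.1  5.1] T [-0.118  0.17   0.033] j6 -1.25 g 0.716
```

```bash
for i in 1 2 3 4; do python3 -m creep '[[0,0,1.5,0,0,0,0.5],[0,0,1.5,0,0,0,0.5],[0,0,0,0,0,0,0.5]]'>/dev/null; python3 st.py;done
```

```text
t 26.72 p [ 0.5662 -0.1773  0.0922] yaw 134.29 F [-0.7  0.3  6.1] T [-0.077  0.187 -0.026] j6 -1.2 g 0.717
t 26.97 p [ 0.5661 -0.1772  0.0921] yaw 131.3 F [-1.3  0.2  5.3] T [-0.05   0.18   0.059] j6 -1.15 g 0.709
t 27.22 p [ 0.566  -0.1772  0.092 ] yaw 128.31 F [-0.9  0.9  5.4] T [-0.042  0.138  0.125] j6 -1.1 g 0.716
t 27.47 p [ 0.566  -0.1771  0.0919] yaw 125.31 F [0.1 1.1 4.5] T [-0.094  0.146  0.11 ] j6 -1.04 g 0.713
```

```bash
python3 -m creep '[[0,0,1,0,0,0,0.5],[0,0,1,0,0,0,0.5]]'>/dev/null; for i in 1 2 3 4; do python3 -m creep '[[0,0,0,0,0,0,0.5]]'>/dev/null; python3 st.py;done
```

```text
t 27.72 p [ 0.566  -0.1771  0.0918] yaw 123.28 F [-0.3 -0.9  6.1] T [-0.042  0.102  0.25 ] j6 -1.01 g 0.716
t 27.8 p [ 0.5659 -0.1771  0.0918] yaw 123.3 F [-0.3 -1.2  5. ] T [-0.02   0.116  0.218] j6 -1.01 g 0.718
t 27.88 p [ 0.5659 -0.1771  0.0918] yaw 123.3 F [-1.3 -0.4  4.5] T [-0.066  0.073  0.167] j6 -1.01 g 0.712
t 27.97 p [ 0.5659 -0.1771  0.0918] yaw 123.3 F [-0.1  0.6  4.6] T [-0.051  0.158  0.233] j6 -1.01 g 0.714
```

```bash
python3 -m creep '[[0,0,0,0,0,-0.0004,0.5],[0,0,0,0,0,0,0.6],[0,0,0,0,0,0,0.7],[0,0,0,0,0,0,0.8],[0,0,0,0,0,0,0.9],[0,0,0,0,0,0,1],[0,0,0,0,0,0,1],[0,0,0,0,0,0,1]]'; python3 st.py; python3 -m creep '[[0,0,0,0,0,-0.003,1],[0,0,0,0,0,-0.01,1],[0,0,0,0,0,-0.02,1],[0,0,0,0,0,-0.03,1],[0,0,0,0,0,-0.03,1],[0,0,0,0,0,-0.01,1],[0,0,0,0.02,0,0,1],[0,0,0,0.03,0,0,1],[0,0,0,0.03,0,0,1],[0,0,0,0.03,0,0,1],[0,0,0,0.03,0,0,1],[0,0,0,0.03,0,0,1],[0,0,0,0.01,0,0,1],[0,0,0,0,0,0,1],[0,0,0,0,0,0,1]]'
python3 - <<'E'
from h import *
s=manip.grab_frame("scene");t=manip.grab_frame("top")
cv2.imwrite("pics/s13.png",s);cv2.imwrite("pics/t13.png",t)
p=(.5663,-.176)
o=[overlay(n,f,proj(n,[*p,.105])[0],16,9,[(*p,.1104,.0315),(*p,.1104,.0155)]) for n,f in(("scene",s),("top",t))]
cv2.imwrite("pics/a13.png",np.hstack(o))
for n,f in(("scene",s),("top",t)):
  for z in (.1104,.1164): print(n,z,fit(n,f,*p,z,[(.0315,0,1),(.0155,0,-1)],.004))
E
```

```text
time: 28.63
tool_pos: [0.5653, -0.1768, 0.0914]
tool_rot: [-0.0, 0.476, 0.88, 0.0]
contact_force: [0.4, 0.4, -0.6]
gripper_width: 0.999
t 28.63 p [ 0.5653 -0.1768  0.0914] yaw 123.19 F [ 0.4  0.4 -0.6] T [-0.02  -0.042 -0.03 ] j6 -1.01 g 0.999
time: 29.88
tool_pos: [0.4674, -0.0265, 0.1953]
tool_rot: [0.001, 0.475, 0.88, -0.0]
contact_force: [0.3, -0.3, 0.9]
gripper_width: 1.002
scene 0.1104 (np.float32(27.810251), np.float64(0.5673), np.float64(-0.176))
scene 0.1164 (np.float32(24.840775), np.float64(0.5703), np.float64(-0.172))
top 0.1104 (np.float32(56.70671), np.float64(0.5658000000000001), np.float64(-0.176))
top 0.1164 (np.float32(53.957275), np.float64(0.5653), np.float64(-0.1755))
```

View pics/a13.png

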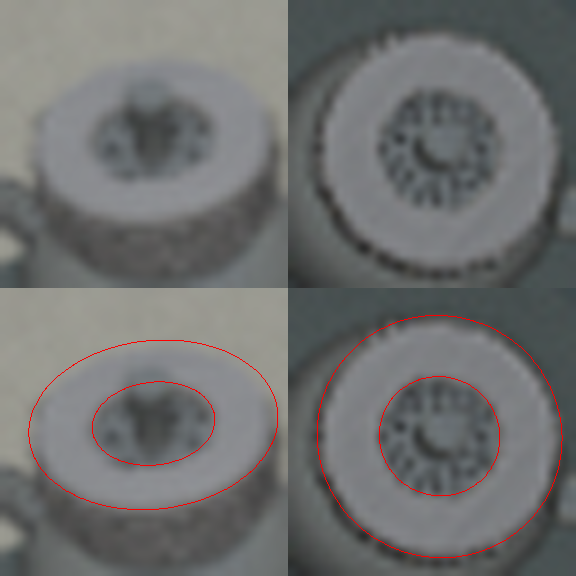

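View pics/s13.png

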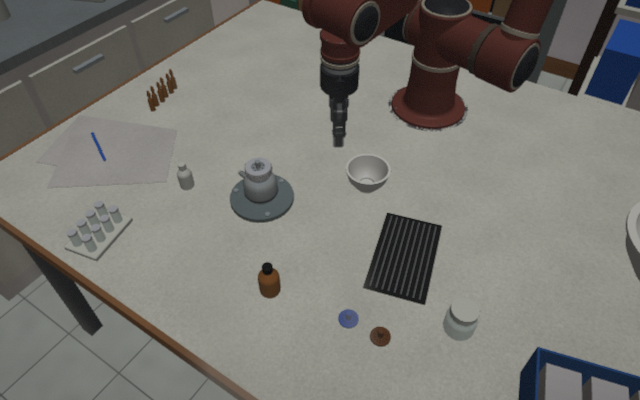

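```bash
python3 -c "
from plant import manip
print(manip.job_done())"
```

```text
the job is handed in; nothing more can be done
None
```

The strainer plate is seated in the stand's mouth and the lock ring is screwed down over it finger-tight. I handed the job in at about 30 s; it gave no verdict.

- **Plate:** I used the steel strainer on the mat, not the blue or brown look-alikes. It went down to the height predicted for the ledge (TCP 109.2 mm) with up to 8 N of contact. Both cameras showed it flat and centred.
- **Ring:** It was already over the thread gaps, so it went straight down onto the plate with no drop to feel.
- **Tightening:** Turned clockwise, it ran free for about 45°, then bit. I turned it about 11° past the bite, where it had drawn down 0.5 mm and took about 0.22 N m. I pressed with at most about 7 N.
- **Last checks:** After release, the ring fits a level ring at closed height, within about 1 mm of the mouth axis in both pictures. The cameras disagree on its x position by about 1.5 mm, as they did on everything from the start. The bystanders look unmoved in the last scene picture, and the open gripper is well clear.
- **Not measured:** I could not measure the force of the ring on the plate. About 20 N is inferred from the angle past the bite.

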